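Raking light for the glued-up panel

ROBOT

A 6-joint arm with a two-finger parallel gripper is mounted at the origin on the work surface. World frame = base frame: x ahead of the robot, y to its left, z up, the work surface at z = 0. Lengths are in m, angles in rad, forces in N, time in s.
With the tool pointing down it reaches from about 0.375 to 0.925 m from the base axis. Payload 5.7 kg.
Tool frame: the origin (TCP) lies at the very end of the fingers, on their centre line; the grasp point (between the pads) lies 19 mm behind it (env.tcp_to_grasp is the distance from the TCP to the grasp point, in m); z points along the fingers, y is the line along which they close (so a half turn about z gives the same grasp; the last joint's range is limited). The gripper opens to 85 mm and grips with 20 to 120 N. Pads are 22 mm wide; open, the fingers measure 114 mm over their backs; the gripper's body (76 mm by 85 mm) begins 54 mm behind the grasp point. The pads swing forward as they close: fully open they stand 13 mm farther back than shut.
Start: joints at [-0.115, 0.359, 1.51, -0, 1.272, -0.115], TCP at [0.6, -0, 0.206] pointing down, gripper open.
Joint ranges: [-2.97, 2.97], [-1.01, 2.36], [0.21, 2.38], [-0.96, 4.11], [0.2, 2.71], [-2.98, 2.98]. Speed limits (rad/s): [2.39, 2.39, 3.14, 3.14, 3.14, 3.14].

INTERFACE

Orientations are given as [roll, pitch, yaw] about the fixed x, y, z axes, in that order (R = Rz(yaw) Ry(pitch) Rx(roll)).
In Python, from cell import env, viewer, ticket, nets gives the robot as it stands.
- The arm moves only by the tool move_arm, never from a script. Its argument "series" is a list of rows, each an object of numbers: "fingers": the opening, from 0 (shut) to 1 (fully open); "dx", "dy", "dz": the shift along the tool's x, y, z in cm; "spin": the turn about the tool's z in degrees. A call has exactly 10 rows; each row is the pose to reach, as a shift and turn from the pose commanded when the call began, along the tool's axes at that moment; what a row does not reach only later rows make up. A row lasts 1/8 s, in which the tool goes at most 62.5 mm and 10.7 degrees, less where a joint would pass 70% of its speed; a pose out of reach is approached as far as the arm can. A call with a gripper value outside its range is refused whole. The fingers move at their own pace and stop on an object; the grip force is fixed at half the most. Time passes only in rows, so rows that repeat a pose let the fingers close, or fill a call up. It gives the time, the measured TCP pose, the force, the opening and the grip force at its end, in the units of the state.
- env.observe(): the state, without advancing time (a new reading comes with each control period).
- viewer.get_image(name): name is "scene" or "side" or "wrist"; returns a dict with "pixels" (384x512x3 uint8, red, green, blue), "vfov" (degrees; the focal length in pixels is half the picture's height over the tangent of half this angle, whatever the lens; pixels are square), "cx", "cy" (the principal point, pixels), "world_from_camera" (4x4, takes a point from camera to world coordinates). Camera axes: x right, y down, z forward; pixel columns grow to the right and rows downward; lengths in m; the calibration is good to about 2 mm. A picture is of the moment at which its call begins. There is no depth.
- ticket.hand_in(): hands the job in; it is judged then, once.
Trained networks look in the newest picture that a camera, given by its name, has taken for a name from the list of things; names that differ only in an ending like _2 or _b are one class to them, and where a whole thing is asked for, a point or a joint stands for the part that bears it (a point fixed in the world has none). Each returns a list of dicts, best first, with "score" (0 to 1); they miss things now and then, are a little off and sometimes report something else, mostly with a low value. They report only what shows in the picture. A call takes as long as a camera call. They do not tell look-alikes from the thing itself.
- nets.find_in(thing, camera): "box" ([left, top, right, bottom] in pixels, round what is visible of it).
The state is a dict: "time_s": time; "joints": joint angles; "qvel": joint speeds; "effort": joint torques, N m; "position": TCP position; "tool_rot": TCP orientation; "contact_force": force on the tool from outside, world axes, zero at the start; "wrist_torque": the same for the moment, N m; "opening": finger opening in m; "gripper_force": force on a finger pad.
Only numpy, scipy, OpenCV 4.12 (cv2) and the standard library are available. Lean on these libraries where they do the work, as an engineer would, in place of code of your own. Each camera call takes 0.05 s, during which the arm holds its last target. There are 200 camera calls.

TASK

Lift the handlamp up off its charging stand and stand it on the bench to throw a raking light along the glued-up panel: its lens about a hand's breadth (100 mm) off the panel's open end (the end without the planing stop), in line with the middle of the panel and facing it squarely. Keep the lamp upright, set it down gently, and leave the other things on the bench where they are.

Things in the scene. Friction and masses are not known exactly. Their poses are not given: they have to be found in the camera images.
- lamp: rechargeable handlamp: grey body, foot and round head, black lens rim, black bridge handle on top; 145 long, 108 wide, 201 mm high, 0.5 to 0.9 kg, its weight within 15 mm of the origin fore and aft. Origin under the middle of the flat foot (130 mm along x, 95 along y); x points where the lens faces, z up. Starts in the stand's tray, facing the stand's x. Head's top at z = 157 mm
- lamp_grip (a point): middle of the handle's grip: x -5, y 0, z 190 mm in the lamp's frame. A straight level bar along the lamp's x, 24 mm wide (y), 22 mm high (z 179 to 201 mm), 120 mm long over all; 80 mm of it is free underneath, between two posts 20 mm thick centred at x = -55 and +45 mm; both sides are free
- lamp_lens (a point): middle of the lens's front face, on the beam axis: x +80, y 0, z 103 mm in the lamp's frame
- charger: black plastic charging stand fixed to the bench, on the left or the right; origin under the middle of its tray. Tray 150 (x) by 115 mm (y), floor 25 mm above the bench, rim 16 mm high around the lamp's foot with 4 mm clearance; contact tower 95 mm high behind the lamp (x -72 to -102 mm, 80 mm wide). No latch: the lamp lifts straight out
- panel: glued-up wooden panel, 300 x 200 x 22 mm, flat on the bench and held fast, on the other side from the stand. Origin at bench level under the middle of its open end (the 200 mm edge towards the robot); x runs along the panel, away from the open end, to the dark planing stop and two steel dogs at its far end
- panel_end (a point): middle of the top edge of the panel's open end, 22 mm above the bench
- table: wooden workbench, top at z = 0; the spot in front of the panel's open end is free
- plane: steel block plane, 165 x 50 mm, about 65 mm high, lying on its sole between stand and panel; origin under its middle
- sander: round electric sander, 125 mm across, 132 mm high; origin under the middle of its pad
- glue: white glue bottle, 68 mm across, 190 mm high; origin under its middle
- mug: white mug, 82 mm across, 95 mm high; origin under its middle
- tape: black tape measure, 74 x 40 x 66 mm high, near the robot; origin under its middle
- block: cork sanding block, 110 x 64 x 30 mm, lying on the panel; origin under its middle
Not all that is in view belongs to the job. Leave any blue or white look-alike of the lamp alone.

How it is judged:
By the outcome, as a careful person would: the job done as asked, in the order asked, and still so for the second after the job is handed in, with the robot touching nothing.
It also fails if it takes over 43 s, if anything falls off the work surface, if the arm or the gripper's body presses on something with over 40 N, if the wrist force passes 120 N, or if a joint passes its speed limit or range.

## Working session

There is one attempt and no reset: what is moved stays moved. The work goes in short steps, Python scripts to look and compute and a tool call to move; the robot and the scene stay as the last step left them, time stands still between calls to the robot, and variables do not carry over. Pictures are saved under pics/ and viewed, at most 13 in all, crops included, and the job is handed in when it is done.

Besides the shell and the picture viewer there is one more tool, called after "Request:" as name(argument=value, ...) on one line, values as JSON. move_arm: Moves the arm, as the interface text tells. Its arguments: {"type":"object","properties":{"series":{"type":"array"}},"required":["series"]}

```bash
mkdir -p pics
cat > h.py <<'E'
import numpy as np, cv2
from cell import env, viewer, ticket, nets
def cam(n):
    im=viewer.get_image(n); im['f']=192/np.tan(np.radians(im['vfov'])/2); return im
def ray(im,u,v,z):
    T=np.array(im['world_from_camera']); d=T[:3,:3]@np.array([(u-im['cx'])/im['f'],(v-im['cy'])/im['f'],1]); o=T[:3,3]
    return o+d*(z-o[2])/d[2]
def proj(im,P):
    T=np.linalg.inv(np.array(im['world_from_camera'])); p=(T[:3,:3]@np.atleast_2d(P).T).T+T[:3,3]
    return np.c_[im['cx']+im['f']*p[:,0]/p[:,2], im['cy']+im['f']*p[:,1]/p[:,2]]
def save(im,name): cv2.imwrite('pics/'+name,cv2.resize(im['pixels'][:,:,::-1],(800,600)))
E
python3 - <<'E'
from h import *
a=cam('scene');b=cam('side')
s=np.hstack([a['pixels'],b['pixels']])
save(a,'scene1.png');save(b,'side1.png')
for n,i in(('scene',a),('side',b)):
    print(n,i['vfov'],i['cx'],i['cy'],np.round(i['world_from_camera'],3).tolist())
    for t in('lamp','lamp_grip','lamp_lens','charger','panel','panel_end','plane','glue','sander'):
        print(t,[(np.round(r['box']).tolist(),round(r['score'],2)) for r in nets.find_in(t,n)[:3]])
E
```

```text
scene 54.23928169128256 253.05298592332258 192.03254431919788 [[-0.807, 0.45, -0.383, 1.049], [0.591, 0.614, -0.524, 0.657], [-0.001, -0.649, -0.761, 1.104], [0.0, 0.0, 0.0, 1.0]]
lamp [([178.0, 132.0, 222.0, 191.0], 0.97), ([247.0, 115.0, 276.0, 167.0], 0.95), ([141.0, 122.0, 174.0, 178.0], 0.56)]
lamp_grip [([141.0, 185.0, 193.0, 239.0], 0.92), ([178.0, 127.0, 223.0, 189.0], 0.86), ([249.0, 112.0, 276.0, 165.0], 0.72)]
lamp_lens [([142.0, 119.0, 174.0, 178.0], 0.87), ([143.0, 184.0, 196.0, 240.0], 0.82), ([174.0, 134.0, 227.0, 193.0], 0.72)]
charger [([182.0, 154.0, 227.0, 199.0], 0.67)]
panel [([185.0, 259.0, 308.0, 382.0], 0.75)]
panel_end [([183.0, 258.0, 307.0, 384.0], 0.83)]
plane [([237.0, 194.0, 276.0, 235.0], 0.77), ([181.0, 112.0, 226.0, 145.0], 0.48)]
glue [([380.0, 279.0, 416.0, 323.0], 0.78)]
sander [([183.0, 113.0, 222.0, 147.0], 0.61)]
side 45.374053668572444 261.7775397342028 189.3737396569564 [[-0.898, -0.304, 0.317, 0.012], [-0.439, 0.626, -0.644, 1.187], [-0.003, -0.718, -0.696, 1.414], [0.0, 0.0, 0.0, 1.0]]
lamp [([273.0, 112.0, 296.0, 143.0], 0.9), ([217.0, 133.0, 248.0, 187.0], 0.81), ([316.0, 148.0, 355.0, 205.0], 0.78)]
lamp_grip [([218.0, 132.0, 247.0, 183.0], 0.91), ([315.0, 149.0, 355.0, 206.0], 0.86), ([265.0, 130.0, 297.0, 173.0], 0.62)]
lamp_lens [([218.0, 132.0, 245.0, 184.0], 0.91), ([275.0, 110.0, 294.0, 144.0], 0.76), ([265.0, 130.0, 301.0, 182.0], 0.65)]
charger [([263.0, 160.0, 310.0, 185.0], 0.97)]
panel [([130.0, 213.0, 232.0, 274.0], 0.62)]
panel_end [([133.0, 212.0, 233.0, 274.0], 0.78)]
plane [([253.0, 202.0, 288.0, 220.0], 0.87), ([265.0, 133.0, 298.0, 177.0], 0.44)]
glue [([218.0, 295.0, 241.0, 340.0], 0.78)]
sander [([311.0, 125.0, 349.0, 158.0], 0.69)]
```

View pics/scene1.png

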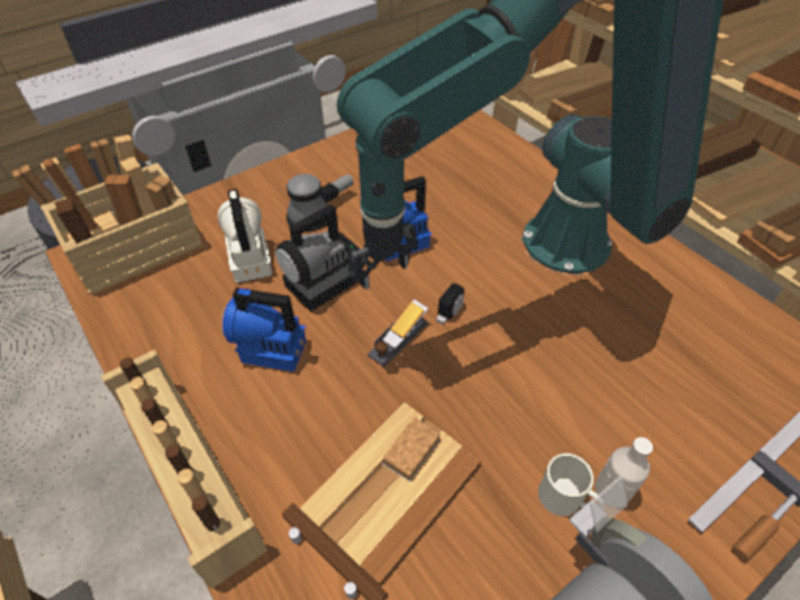

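View pics/side1.png

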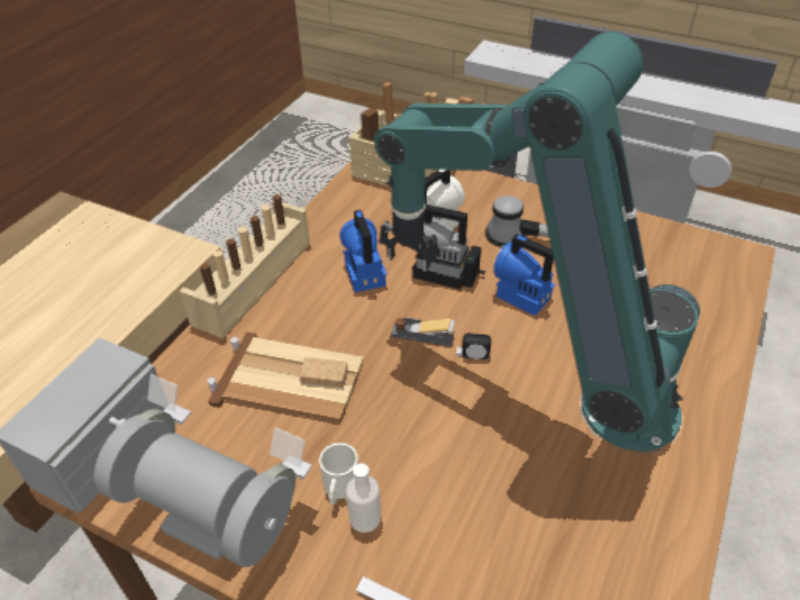

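The scene picture shows the grey lamp in its black stand at (320,265) of 800x600. The panel's open end runs (408,405)–(480,462), and there are blue and white look-alikes around the stand. Next I'll zoom in on both.

Run:
```python
from h import *
a=cam('scene');b=cam('side');w=cam('wrist')
def crop(i,x,y,W,H,s): return cv2.resize(i['pixels'][y:y+H,x:x+W,::-1],None,fx=s,fy=s,interpolation=cv2.INTER_CUBIC)
# 4 tiles of 400x300
t=[crop(a,170,125,80,75,5)[:375,:400],crop(b,255,125,80,75,5),]
cv2.imwrite('pics/lampz.png',np.hstack(t))
t=[crop(a,180,255,133,129,3)[:387,:399],crop(b,125,205,133,129,3)[:387,:399]]
cv2.imwrite('pics/panelz.png',np.hstack(t))
save(w,'wrist1.png')
f=lambda i,u,v,z:np.round(ray(i,u/1.5625,v/1.5625,z)*1000)
print('panel', [f(a,*p,.022) for p in((408,405),(480,462))],[f(b,*p,.022) for p in((362,352),(343,410))])
```

```text
panel [array([655., 163.,  22.]), array([618., 348.,  22.])] [array([664., 138.,  22.]), array([616., 320.,  22.])]
```

View pics/lampz.png

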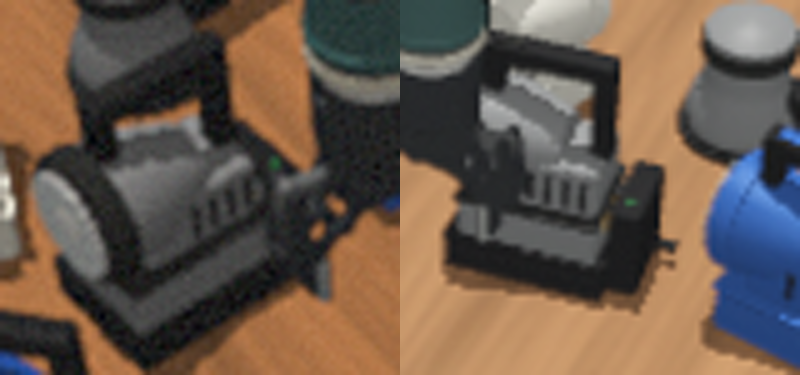

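View pics/panelz.png

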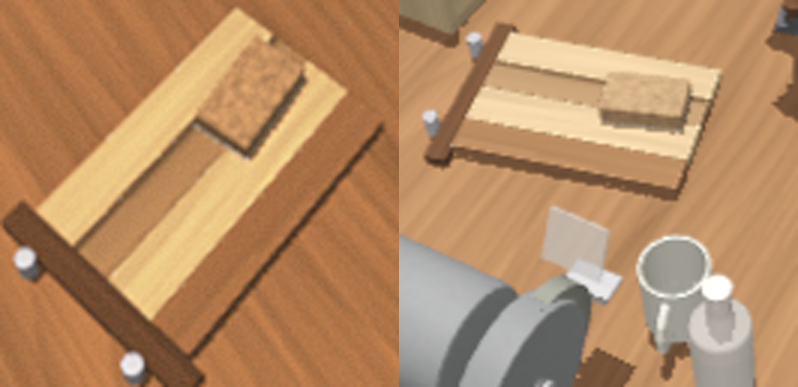

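View pics/wrist1.png

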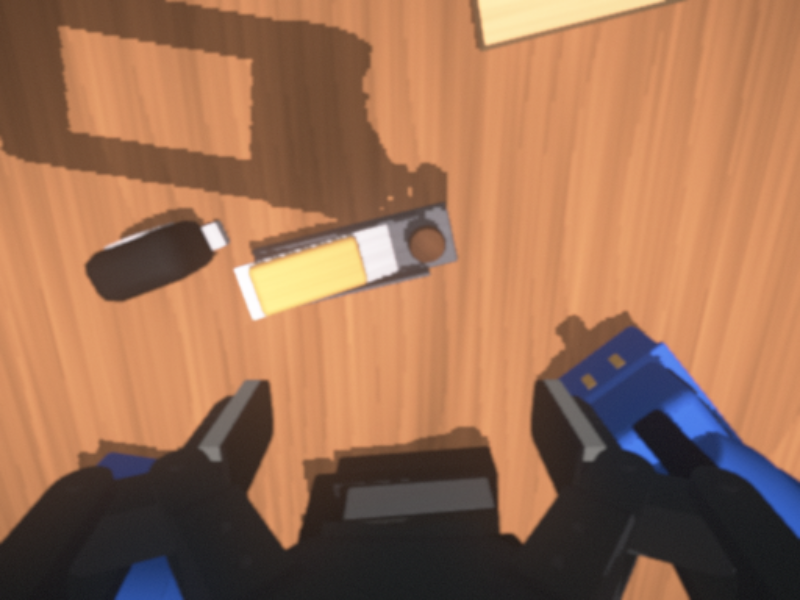

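The lamp crop shows the grey lamp facing left-down in the scene view, with its handle bar from (95,105) to (215,45). The panel crop shows the open-end corners, with a brown stave on the panel's +y side. The wrist picture shows the stand between the fingers at the bottom, the plane and the tape. The two cameras disagree on the panel by 25 mm, so I'll check the projection model against known robot points.

Run:
```python
from h import *
a=cam('scene');b=cam('side');w=cam('wrist')
print({k:(v if np.size(v)<17 else 0) for k,v in w.items()})
for i in(a,b): print([k for k in i], np.round(proj(i,[[0,0,0],[.6,0,.206],[.6,0,.35]])*1.5625))
print(np.round(proj(w,[[.6,0,.206]])*1.5625))
# plane / tape in all cameras, and panel near corner
f=lambda i,u,v,z:np.round(ray(i,u/1.5625,v/1.5625,z)*1000)
print('wrist panel corner',f(w,484,48,.022),'tape',f(w,150,260,.066))
print('tape scene',f(a,455,297,.066),'side',f(b,477,340,.066))
print('plane knob', f(w,428,240,.05),f(a,382,345,.05),f(b,402,326,.05))
cv2.imwrite('pics/both.png',np.vstack([cv2.resize(x['pixels'][:,:,::-1],(400,300)) for x in(a,b)]))
```

```text
{'pixels': 0, 'vfov': 67.5997009514847, 'cx': 256.8991279542182, 'cy': 189.43487180060427, 'world_from_camera': array([[ 9.99998924e-01,  1.19343585e-03,  8.52960548e-04,
         6.00129875e-01],
       [ 1.39872132e-03, -9.50973841e-01, -3.09268163e-01,
         7.87490211e-02],
       [ 4.42051455e-04,  3.09269023e-01, -9.50974488e-01,
         3.73144693e-01],
       [ 0.00000000e+00,  0.00000000e+00,  0.00000000e+00,
         1.00000000e+00]]), 'f': np.float64(286.8077949345746)}
['pixels', 'vfov', 'cx', 'cy', 'world_from_camera', 'f'] [[565. 241.]
 [383. 289.]
 [382. 237.]]
['pixels', 'vfov', 'cx', 'cy', 'world_from_camera', 'f'] [[630. 409.]
 [408. 274.]
 [407. 229.]]
[[401. 353.]]
wrist panel corner [658. 147.  22.] tape [424.   5.  66.]
tape scene [410.  18.  66.] side [401.   9.  66.]
plane knob [620.  17.  50.] [621.  20.  50.] [601.  34.  50.]
```

```bash
cat > fit.py <<'E'
from h import *
from scipy.optimize import least_squares
def fit(obs,x0):
    def pts(p,L):
        c,s=np.cos(p[2]),np.sin(p[2]); L=np.array(L); return np.array([p[0]+c*L[0]-s*L[1],p[1]+s*L[0]+c*L[1],L[2]])
    r=lambda p:np.concatenate([proj(i,pts(p,L))[0]-uv for i,uv,L in obs])
    s=least_squares(r,x0,loss='soft_l1'); return s.x,np.round(r(s.x).reshape(-1,2),1)
E
python3 - <<'E'
from fit import *
a=cam('scene');b=cam('side');w=cam('wrist')
A=lambda u,v:(180+u/3,255+v/3);B=lambda u,v:(125+(u-399)/3,205+v/3)
P=[(a,A(238,8),(0,-.1,.022)),(a,A(383,127),(0,.1,0)),(b,B(720,70),(0,-.1,.022)),(b,B(678,194),(0,.1,0)),(w,(484/1.5625,48/1.5625),(0,-.1,0)),(b,B(514,34),(.29,-.1,.022)),(b,B(450,148),(.29,.1,.022))]
p,r=fit(P,[.64,.24,.2]);print(np.round(p,3),r.tolist())
A=lambda u,v:(170+u/5,125+v/5);B=lambda u,v:(255+(u-400)/5,125+v/5)
C=[(a,A(150,368),(.075,.0575,0)),(a,A(60,262),(.075,-.0575,.041)),(b,B(448,285),(.075,.0575,0)),(b,B(605,298),(-.075,.0575,0)),(b,B(447,245),(.075,.0575,.041)),
 (b,B(630,202),(-.087,0,.095)),(a,A(275,162),(-.087,0,.095)),(b,B(612,58),(-.065,0,.226)),(a,A(215,38),(-.065,0,.226)),(a,A(88,98),(.055,0,.226))]
for y in(.2,1.,-.8):
  q,r=fit(C,[.6,-.15,y]);print(np.round(q,3),r.tolist())
np.save('p.npy',p);np.save('q.npy',q)
def draw(i,pose,L,img,col):
    c,s=np.cos(pose[2]),np.sin(pose[2]);L=np.array(L);W=np.c_[pose[0]+c*L[:,0]-s*L[:,1],pose[1]+s*L[:,0]+c*L[:,1],L[:,2]]
    cv2.polylines(img,[np.round(proj(i,W)*1.5625).astype(int)],False,col,1)
rect=lambda x0,x1,y,z:[(x0,-y,z),(x1,-y,z),(x1,y,z),(x0,y,z),(x0,-y,z)]
out=[]
for i,(x,y) in((a,(200,150)),(b,(210,120))):
    m=cv2.resize(np.ascontiguousarray(i['pixels'][:,:,::-1]),(800,600))
    draw(i,p,rect(0,.3,.1,.022),m,(0,0,255));draw(i,p,rect(0,.3,.1,0),m,(255,0,0))
    draw(i,q,rect(-.075,.075,.0575,.041),m,(0,255,255));draw(i,q,rect(-.075,.075,.0575,0),m,(0,255,0));draw(i,q,rect(-.065,.055,.012,.226),m,(0,0,255))
    out.append(m[y:y+440,x:x+400] if i is a else m[y:y+440,x:x+400])
cv2.imwrite('pics/ov.png',np.hstack(out))
E
```

```text
[0.637 0.248 0.239] [[-1.6, -0.1], [-0.6, -0.1], [-1.0, -0.6], [-0.7, 1.5], [-0.7, -0.1], [-0.6, 0.1], [1.5, 0.1]]
[ 0.612 -0.25   0.108] [[0.7, 2.2], [-0.6, -0.4], [-1.4, -3.0], [-1.0, 2.2], [-1.2, -1.7], [1.4, -2.2], [-2.5, -2.7], [1.8, 1.8], [2.4, -1.5], [0.5, 2.0]]
[ 0.612 -0.25   0.108] [[0.7, 2.2], [-0.6, -0.4], [-1.4, -3.0], [-1.0, 2.2], [-1.2, -1.7], [1.4, -2.2], [-2.5, -2.7], [1.8, 1.8], [2.4, -1.5], [0.5, 2.0]]
[ 0.612 -0.25   0.108] [[0.7, 2.2], [-0.6, -0.4], [-1.4, -3.0], [-1.0, 2.2], [-1.2, -1.7], [1.4, -2.2], [-2.5, -2.7], [1.8, 1.8], [2.4, -1.5], [0.5, 2.0]]
```

View pics/ov.png

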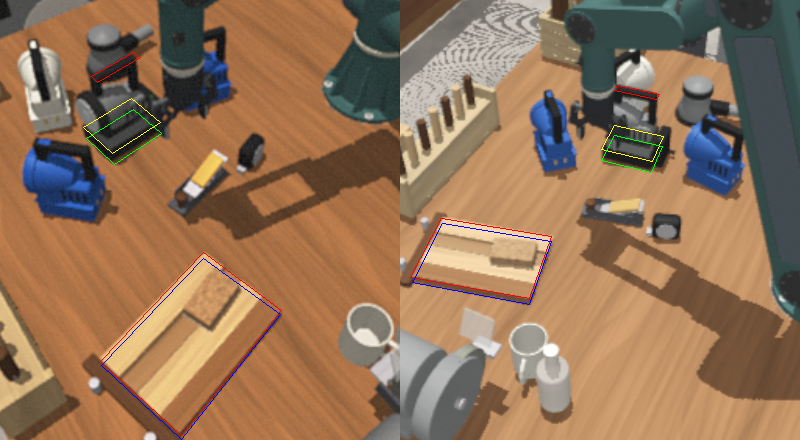

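Run:
```python
from h import *
from scipy.spatial.transform import Rotation as R
s=env.observe();print(s['position'],s['tool_rot']);print(np.round(R.from_euler('xyz',s['tool_rot']).as_matrix(),2),s['time_s'])
```

```text
[ 5.99941181e-01 -8.55128092e-07  2.05736285e-01] [-3.14142521e+00 -2.64294101e-05  1.57078300e+00]
[[ 0.  1. -0.]
 [ 1. -0.  0.]
 [ 0. -0. -1.]] 1.45
```

Request:
move_arm(series=[{"fingers": 1,"dz": -5},{"fingers": 1,"dz": -10},{"fingers": 1,"dz": -15},{"fingers": 1,"dz": -20,"dx": -4},{"fingers": 1,"dz": -20,"dx": -8},{"fingers": 1,"dz": -20,"dx": -12},{"fingers": 1,"dz": -20,"dx": -12},{"fingers": 1,"dz": -20,"dx": -12},{"fingers": 1,"dz": -20,"dx": -12},{"fingers": 1,"dz": -20,"dx": -12}])

```text
invalid input at $.series[0]: expected keys fingers, dx, dy, dz, spin
```

Run:
```python
from h import *
a=cam('wrist');save(a,'w2.png');print(env.observe()['position'],env.observe()['time_s'])
q=np.load('q.npy')
c,s=np.cos(q[2]),np.sin(q[2])
for L in((.055,0,.226),(-.065,0,.226),(.075,.0575,.041),(-.075,.0575,.041)):
  print(L,np.round(proj(a,[q[0]+c*L[0]-s*L[1],q[1]+s*L[0]+c*L[1],L[2]])*1.5625))
```

```text
[ 5.99965949e-01 -3.47393368e-06  2.05774427e-01] 1.5
(0.055, 0, 0.226) [[525. 785.]]
(-0.065, 0, 0.226) [[303. 799.]]
(0.075, 0.0575, 0.041) [[491. 463.]]
(-0.075, 0.0575, 0.041) [[324. 478.]]
```

View pics/w2.png

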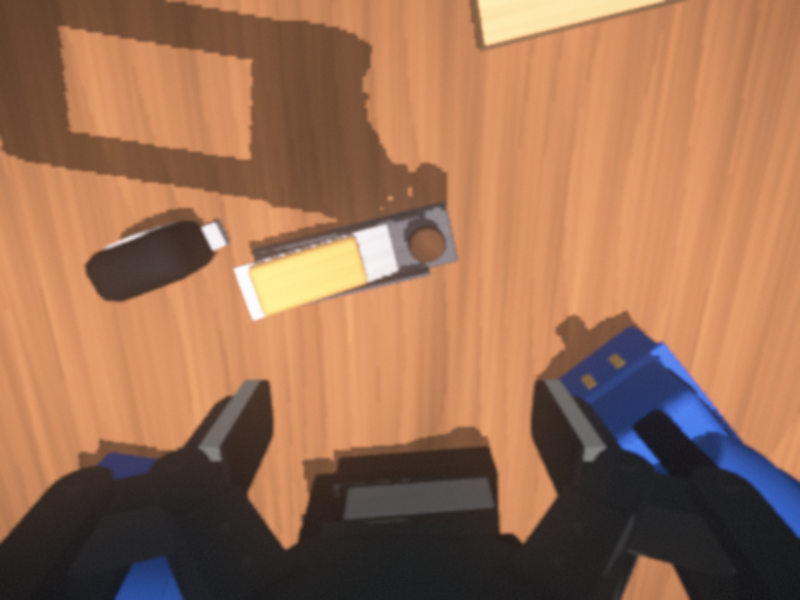

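The move was refused because a row needs every key. The picture is unchanged, but it shows the stand tray's +y rim edge at (338,460)–(492,448). I'll resend with all the keys.

Request:
move_arm(series=[{"fingers": 1,"dx": 0,"dy": 0,"dz": -5,"spin": 0},{"fingers": 1,"dx": 0,"dy": 0,"dz": -10,"spin": 0},{"fingers": 1,"dx": 0,"dy": 0,"dz": -15,"spin": 0},{"fingers": 1,"dx": -4,"dy": 0,"dz": -20,"spin": 0},{"fingers": 1,"dx": -8,"dy": 0,"dz": -20,"spin": 0},{"fingers": 1,"dx": -12,"dy": 0,"dz": -20,"spin": 0},{"fingers": 1,"dx": -12,"dy": 0,"dz": -20,"spin": 0},{"fingers": 1,"dx": -12,"dy": 0,"dz": -20,"spin": 0},{"fingers": 1,"dx": -12,"dy": 0,"dz": -20,"spin": 0},{"fingers": 1,"dx": -12,"dy": 0,"dz": -20,"spin": 0}])

```text
time_s: 2.75
position: [0.6, -0.119, 0.4058]
tool_rot: [-3.141, -0.0, 1.572]
contact_force: [-0.3, 0.7, -0.2]
opening: 0.0852
gripper_force: 0.0
```

Run:
```python
from h import *
a=cam('wrist');b=cam('scene');c=cam('side');print(env.observe()['position'],env.observe()['time_s'])
m=cv2.resize(a['pixels'][:,:,::-1],(512,384))
Z=lambda i,x,y,W,H,s: cv2.resize(i['pixels'][y:y+H,x:x+W,::-1],None,fx=s,fy=s,interpolation=cv2.INTER_CUBIC)
l=np.vstack([Z(b,170,125,72,75,4),Z(c,255,125,72,75,4)])  # 288 x 600
r=np.zeros((600,512,3),np.uint8); r[:384]=m
cv2.imwrite('pics/w3.png',np.hstack([r,l]))
```

```text
[ 0.60003205 -0.11942068  0.40583583] 2.9
```

View pics/w3.png

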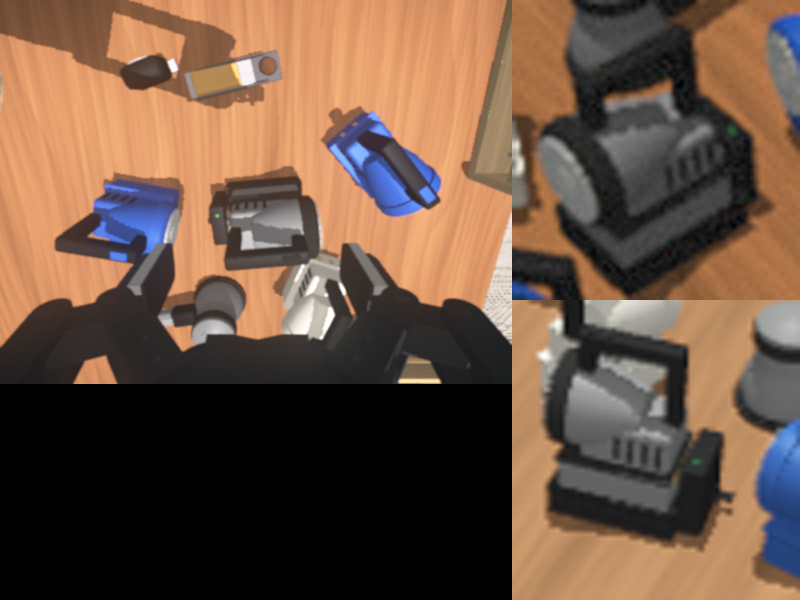

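The wrist view is clear. The lamp faces image right, its handle bar runs (226,266)–(308,260) px, the stand's LED is at (217,215), and the tray's +y rim runs (227,184)–(300,178). I'll refit with these points.

Run:
```python
from fit import *
a=cam('scene');b=cam('side');w=cam('wrist')
A=lambda u,v:(170+(u-512)/4,125+v/4);B=lambda u,v:(255+(u-512)/4,125+(v-300)/4)
W=[(w,(227,269),(-.065,-.012,.226)),(w,(308,263),(.055,-.012,.226)),(w,(217,215),(-.087,0,.095)),(w,(227,184),(-.075,.0575,.041)),(w,(300,178),(.075,.0575,.041))]
S=[(a,A(628,292),(.075,.0575,0)),(a,A(557,205),(.075,-.0575,.041)),(b,B(551,510),(.075,.0575,0)),(b,B(551,483),(.075,.0575,.041)),(b,B(697,462),(-.087,0,.095)),(a,A(732,130),(-.087,0,.095)),(b,B(687,345),(-.065,0,.226)),(a,A(692,32),(-.065,0,.226)),(a,A(580,66),(.055,0,.226)),(b,B(580,325),(.055,0,.226))]
for O in(W,S,W+S):
  q,r=fit(O,[.61,-.25,.1]);print(np.round(q,3),r.tolist())
np.save('q.npy',q)
for u,v in((227,269),(308,263)):print(np.round(ray(w,u,v,.226),3))
```

```text
[ 0.617 -0.254  0.075] [[-4.4, -0.4], [0.5, 0.1], [1.0, 7.6], [-2.7, -0.6], [1.8, -0.1]]
[ 0.611 -0.252  0.005] [[-0.9, 2.0], [0.3, -1.4], [-1.8, -0.0], [-1.8, -0.0], [0.7, -1.3], [-1.2, -1.8], [0.2, 2.9], [1.4, -1.3], [0.1, 3.9], [0.9, 0.4]]
[ 0.615 -0.253  0.067] [[-5.5, -0.8], [-0.5, 0.2], [0.2, 7.1], [-3.2, -1.0], [1.3, 0.1], [-0.5, 2.5], [-1.0, -0.1], [-2.2, 0.3], [-2.2, 0.3], [0.5, -2.5], [-3.1, -2.4], [-0.2, 1.8], [-0.4, -1.7], [-0.6, 4.6], [-0.1, 0.4]]
[ 0.559 -0.271  0.226]
[ 0.672 -0.261  0.226]
```

Request:
move_arm(series=[{"fingers": 1,"dx": -2,"dy": 0.2,"dz": 0,"spin": 10},{"fingers": 1,"dx": -4,"dy": 0.4,"dz": 0,"spin": 20},{"fingers": 1,"dx": -6,"dy": 0.6,"dz": 1,"spin": 30},{"fingers": 1,"dx": -8,"dy": 0.8,"dz": 2,"spin": 40},{"fingers": 1,"dx": -10,"dy": 1,"dz": 4,"spin": 50},{"fingers": 1,"dx": -12,"dy": 1.2,"dz": 6,"spin": 60},{"fingers": 1,"dx": -13.5,"dy": 1.5,"dz": 8,"spin": 70},{"fingers": 1,"dx": -13.5,"dy": 1.5,"dz": 10,"spin": 80},{"fingers": 1,"dx": -13.5,"dy": 1.5,"dz": 10,"spin": 85.4},{"fingers": 1,"dx": -13.5,"dy": 1.5,"dz": 10,"spin": 85.4}])

```text
time_s: 4.3
position: [0.6149, -0.255, 0.3055]
tool_rot: [-3.141, 0.001, 0.081]
contact_force: [0.1, 0.5, 0.3]
opening: 0.0857
gripper_force: 0.0
```

Run:
```python
from h import *
a=cam('wrist');b=cam('scene');c=cam('side');s=env.observe();print(s['position'],s['tool_rot'],s['time_s'])
Z=lambda i,x,y,W,H,s: cv2.resize(i['pixels'][y:y+H,x:x+W,::-1],None,fx=s,fy=s,interpolation=cv2.INTER_CUBIC)
l=np.vstack([Z(b,170,100,72,75,4),Z(c,255,100,72,75,4)])
r=np.zeros((600,512,3),np.uint8); r[:384]=a['pixels'][:,:,::-1]
cv2.imwrite('pics/w4.png',np.hstack([r,l]))
```

```text
[ 0.61521609 -0.25507171  0.30619801] [ 3.14120335e+00 -5.42841917e-04  8.20502947e-02] 4.45
```

View pics/w4.png

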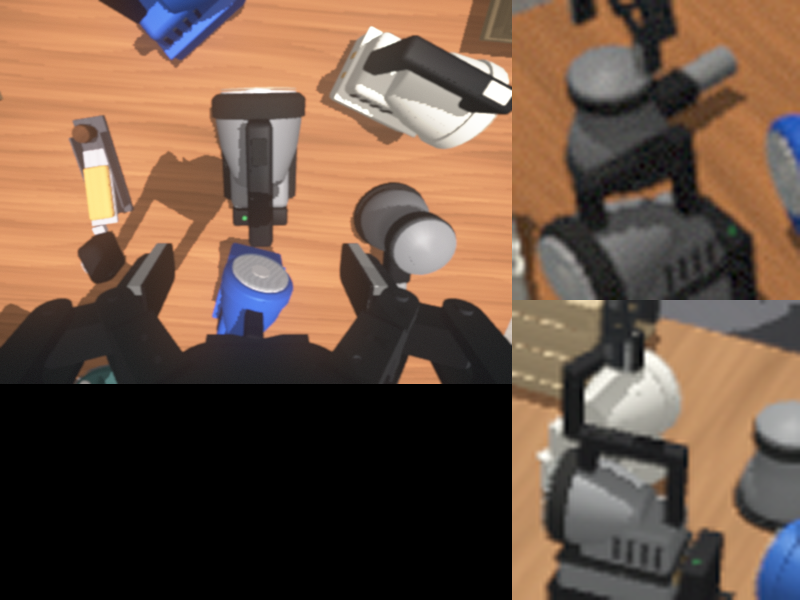

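The wrist view shows the handle bar vertical in the image from (259,121) to (261,244), centred between the fingers. Yaw and lateral alignment are good; I'll check the position along the bar.

Run:
```python
from h import *
a=cam('wrist');s=env.observe();y=s['tool_rot'][2];R=np.array([[np.cos(y),np.sin(y)],[-np.sin(y),np.cos(y)]])
for u,v in((259,121),(261,244)):
  p=ray(a,u,v,.226);print(p, R@(p[:2]-s['position'][:2]))
```

```text
[ 0.67490323 -0.25257044  0.226     ] [ 0.05969703 -0.00240331]
[ 0.55948407 -0.26442794  0.226     ] [-0.05630489 -0.00479817]
```

Request:
move_arm(series=[{"fingers": 1,"dx": 0.1,"dy": 0.35,"dz": 3,"spin": -1},{"fingers": 1,"dx": 0.1,"dy": 0.35,"dz": 6,"spin": -1},{"fingers": 1,"dx": 0.1,"dy": 0.35,"dz": 8.5,"spin": -1},{"fingers": 1,"dx": 0.1,"dy": 0.35,"dz": 10,"spin": -1},{"fingers": 1,"dx": 0.1,"dy": 0.35,"dz": 10.9,"spin": -1},{"fingers": 1,"dx": 0.1,"dy": 0.35,"dz": 10.9,"spin": -1},{"fingers": 0,"dx": 0.1,"dy": 0.35,"dz": 10.9,"spin": -1},{"fingers": 0,"dx": 0.1,"dy": 0.35,"dz": 10.9,"spin": -1},{"fingers": 0,"dx": 0.1,"dy": 0.35,"dz": 10.9,"spin": -1},{"fingers": 0,"dx": 0.1,"dy": 0.35,"dz": 10.9,"spin": -1}])

```text
time_s: 5.75
position: [0.6164, -0.2581, 0.1974]
tool_rot: [-3.141, -0.001, 0.098]
contact_force: [-1.0, 3.3, 4.2]
opening: 0.0216
gripper_force: 58.6
```

Request:
move_arm(series=[{"fingers": 0,"dx": 0,"dy": 0,"dz": -0.4,"spin": 0},{"fingers": 0,"dx": 0,"dy": 0,"dz": -1,"spin": 0},{"fingers": 0,"dx": 0,"dy": 0,"dz": -2,"spin": 0},{"fingers": 0,"dx": 0,"dy": 0,"dz": -3.5,"spin": 0},{"fingers": 0,"dx": 0,"dy": 0,"dz": -5,"spin": 0},{"fingers": 0,"dx": 0,"dy": 0,"dz": -7,"spin": 0},{"fingers": 0,"dx": 0,"dy": 0,"dz": -9,"spin": 0},{"fingers": 0,"dx": 0,"dy": 0,"dz": -10.5,"spin": 0},{"fingers": 0,"dx": 0,"dy": 0,"dz": -11.5,"spin": 0},{"fingers": 0,"dx": 0,"dy": 0,"dz": -12,"spin": 0}])

```text
time_s: 7.0
position: [0.6163, -0.2584, 0.3174]
tool_rot: [3.141, -0.0, 0.098]
contact_force: [0.8, -0.8, -8.7]
opening: 0.0211
gripper_force: 59.2
```

Run:
```python
from h import *
s=env.observe();print({k:np.round(s[k],3) for k in('position','tool_rot','contact_force','wrist_torque','opening','gripper_force')})
p=np.load('p.npy');w=cam('wrist');cv2.imwrite('pics/w5.png',w['pixels'][:,:,::-1])
for yaw in (p[2],):
  t=p[:2]-np.array([np.cos(yaw),np.sin(yaw)])*.185  # grip pt = origin-5mm
  d=t-s['position'][:2];y=s['tool_rot'][2]
  print('target grip',t,'dx',d@[np.cos(y),np.sin(y)]*100,'dy',d@[np.sin(y),-np.cos(y)]*100,'spin',-np.degrees(yaw-y))
for n in('scene','side'):
  cam(n)
  for t in('panel','lamp'): print(n,t,[(np.round(r['box']).tolist(),round(r['score'],2)) for r in nets.find_in(t,n)[:4]])
```

```text
{'position': array([ 0.616, -0.258,  0.317]), 'tool_rot': array([ 3.141, -0.   ,  0.098]), 'contact_force': array([ 0.817, -0.838, -8.668]), 'wrist_torque': array([-0.097,  0.037,  0.013]), 'opening': np.float64(0.021), 'gripper_force': np.float64(59.172)}
target grip [0.45730231 0.20450148] dx -11.307816989417805 dy -47.62524906156545 spin -8.089719415129089
scene panel [([183.0, 258.0, 306.0, 384.0], 0.75)]
scene lamp [([136.0, 123.0, 174.0, 180.0], 0.83), ([170.0, 105.0, 222.0, 168.0], 0.79), ([142.0, 188.0, 196.0, 239.0], 0.75), ([233.0, 114.0, 273.0, 166.0], 0.58)]
side panel [([133.0, 212.0, 231.0, 271.0], 0.81)]
side lamp [([316.0, 148.0, 349.0, 201.0], 0.91), ([215.0, 132.0, 246.0, 185.0], 0.67), ([262.0, 107.0, 306.0, 161.0], 0.65), ([263.0, 119.0, 297.0, 148.0], 0.53)]
```

Request:
move_arm(series=[{"fingers": 0,"dx": 0,"dy": -1,"dz": 0,"spin": 0},{"fingers": 0,"dx": 0,"dy": -3,"dz": 0,"spin": 0},{"fingers": 0,"dx": 0,"dy": -6,"dz": 0,"spin": 0},{"fingers": 0,"dx": 0,"dy": -9.5,"dz": 0,"spin": 0},{"fingers": 0,"dx": 0,"dy": -13,"dz": 0,"spin": 0},{"fingers": 0,"dx": 0,"dy": -17,"dz": 0,"spin": 0},{"fingers": 0,"dx": -1,"dy": -21,"dz": 0,"spin": -1},{"fingers": 0,"dx": -2,"dy": -25,"dz": 0,"spin": -2},{"fingers": 0,"dx": -3,"dy": -29,"dz": 0,"spin": -3},{"fingers": 0,"dx": -4.5,"dy": -33,"dz": 0,"spin": -4}])

```text
time_s: 8.6
position: [0.5381, 0.0683, 0.3171]
tool_rot: [-3.141, -0.001, 0.169]
contact_force: [1.3, 0.8, -7.2]
opening: 0.0212
gripper_force: 59.2
```

Run:
```python
from h import *
s=env.observe();p=np.load('p.npy');yaw=p[2];print(s['position'],s['tool_rot'])
t=p[:2]-np.array([np.cos(yaw),np.sin(yaw)])*.185
d=t-s['position'][:2];y=s['tool_rot'][2]
print('dx',d@[np.cos(y),np.sin(y)]*100,'dy',d@[np.sin(y),-np.cos(y)]*100,'spin',-np.degrees(yaw-y))
```

```text
[0.53811049 0.06826053 0.31707463] [-3.14077220e+00 -8.94864149e-04  1.68984154e-01]
dx -5.674400675964481 dy -14.789075567819948 spin -4.009464287500193
```

Request:
move_arm(series=[{"fingers": 0,"dx": -1,"dy": -3,"dz": 0,"spin": -1},{"fingers": 0,"dx": -2.2,"dy": -6,"dz": 0,"spin": -2},{"fingers": 0,"dx": -3.5,"dy": -9,"dz": 0,"spin": -3},{"fingers": 0,"dx": -4.5,"dy": -11.5,"dz": 0,"spin": -4},{"fingers": 0,"dx": -5.2,"dy": -13.5,"dz": 0,"spin": -4},{"fingers": 0,"dx": -5.6,"dy": -14.5,"dz": 0,"spin": -4},{"fingers": 0,"dx": -5.6,"dy": -14.8,"dz": 0,"spin": -4},{"fingers": 0,"dx": -5.6,"dy": -14.8,"dz": 1,"spin": -4},{"fingers": 0,"dx": -5.6,"dy": -14.8,"dz": 2,"spin": -4},{"fingers": 0,"dx": -5.6,"dy": -14.8,"dz": 2.5,"spin": -4}])

```text
time_s: 9.85
position: [0.4589, 0.2015, 0.2904]
tool_rot: [3.141, 0.002, 0.236]
contact_force: [-0.2, -1.4, -7.1]
opening: 0.0207
gripper_force: 59.3
```

Run:
```python
from h import *
a=cam('wrist');b=cam('scene');c=cam('side');s=env.observe();print(s['position'],s['tool_rot'],s['time_s'])
p=np.load('p.npy')
def P(x,y,z):C,S=np.cos(p[2]),np.sin(p[2]);return [p[0]+C*x-S*y,p[1]+S*x+C*y,z]
for L in((0,-.1,.022),(0,.1,.022),(0,-.1,0),(0,.1,0)):print(L,[np.round(proj(i,P(*L))[0],1).tolist() for i in(a,b,c)])
Z=lambda i,x,y,W,H,s: cv2.resize(i['pixels'][y:y+H,x:x+W,::-1],None,fx=s,fy=s,interpolation=cv2.INTER_CUBIC)
l=np.vstack([Z(b,240,245,72,75,4),Z(c,190,205,72,75,4)])
r=np.zeros((600,512,3),np.uint8); r[:384]=a['pixels'][:,:,::-1]
cv2.imwrite('pics/w6.png',np.hstack([r,l]))
```

```text
[0.45912277 0.2017873  0.29117148] [3.14153303e+00 1.52268492e-03 2.36730582e-01] 10.0
(0, -0.1, 0.022) [[328.7, 13.1], [257.7, 257.6], [231.0, 227.7]]
(0, 0.1, 0.022) [[178.3, 13.2], [307.8, 294.2], [216.9, 267.6]]
(0, -0.1, 0) [[324.9, 17.4], [257.7, 261.0], [231.2, 231.3]]
(0, 0.1, 0) [[182.4, 17.5], [307.0, 297.3], [217.3, 271.1]]
```

View pics/w6.png

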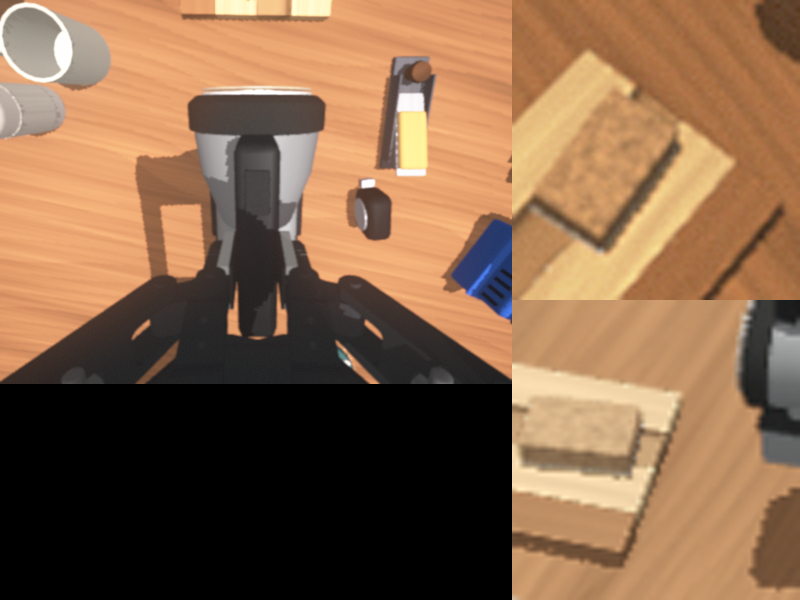

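The wrist view shows the lamp upright in the grip and square, with its bar at u≈258. The panel's open end is at (181,13)–(331,15), within 2 px of prediction. I'll refine that from edge profiles.

Run:
```python
from fit import *
a=cam('wrist');g=cv2.cvtColor(a['pixels'],cv2.COLOR_RGB2GRAY).astype(float)
for u in(190,205,240,275,300,315,325):print(u,np.round(g[6:26,u-2:u+3].mean(1)).astype(int))
for v in(3,7,10):print(v,np.round(g[v-1:v+2,174:190].mean(0)).astype(int),np.round(g[v-1:v+2,322:338].mean(0)).astype(int))
```

```text
190 [178 178 178 179 178 180 179 168 132 100  91  93 100 119 145 162 167 169
 171 174]
205 [180 180 180 180 180 180 180 173 147 112  96  97 102 119 142 163 171 174
 174 170]
240 [246 246 246 246 246 246 247 247 240 197 139 126 124 119 125 146 165 171
 173 174]
275 [210 210 210 210 210 210 210 209 202 179 134 106 101 103 115 136 158 165
 166 165]
300 [245 245 245 245 245 245 245 245 245 238 193 137 126 126 125 140 164 173
 173 173]
315 [246 246 246 246 246 246 246 246 246 241 208 148 127 125 122 128 148 166
 170 171]
325 [245 245 245 245 246 245 245 246 245 242 222 164 131 134 145 156 166 170
 171 171]
3 [162 161 161 163 163 163 166 171 176 178 179 179 179 178 178 178] [246 246 246 245 244 244 245 242 234 212 188 180 180 180 180 179]
7 [162 165 164 164 164 162 161 168 176 179 180 180 179 179 179 179] [247 246 246 245 245 245 245 242 228 200 185 183 184 183 182 181]
10 [155 157 158 160 163 164 163 170 178 180 180 181 180 180 180 179] [246 246 246 245 245 246 245 241 225 196 182 183 182 183 182 182]
```

Run:
```python
from h import *
a=cam('wrist');s=env.observe();y=s['tool_rot'][2]
l=ray(a,181.3,14.1,.022);r=ray(a,331.3,16.9,.022);print(l,r,np.linalg.norm(l-r))
m=((l+r)/2)[:2];d=(l-r)[:2];yaw=np.arctan2(-d[0],d[1]);print('mid',m,'yaw',yaw,np.load('p.npy'))
R=np.array([[np.cos(y),np.sin(y)],[np.sin(y),-np.cos(y)]])
for mm,yy in((m,yaw),(.5*m+.5*np.load('p.npy')[:2],(yaw+.239)/2)):
  t=mm-np.array([np.cos(yy),np.sin(yy)])*.185
  print('tool dx,dy cm',R@(t-s['position'][:2])*100,'spin',-np.degrees(yy-y))
# lamp in hand: bar ends
z=s['position'][2]+.019+.011
for u,v in((258,137),):
  p=ray(a,u,v,z);print('bar front end rel tool',R@(p[:2]-s['position'][:2]))
```

```text
[0.61453741 0.3426464  0.022     ] [0.65879243 0.1467872  0.022     ] 0.20079673753005725
mid [0.63666492 0.2447168 ] yaw 0.2222215353421046 [0.63704536 0.24829001 0.23896251]
tool dx,dy cm [-0.30071865 -0.25998992] spin 0.848217872218789
tool dx,dy cm [-0.2419232  -0.27399678] spin 0.3675502664153795
bar front end rel tool [0.0605967  0.00107648]
```

Request:
move_arm(series=[{"fingers": 0,"dx": -0.28,"dy": -0.27,"dz": 2,"spin": 0.6},{"fingers": 0,"dx": -0.28,"dy": -0.27,"dz": 4,"spin": 0.6},{"fingers": 0,"dx": -0.28,"dy": -0.27,"dz": 6,"spin": 0.6},{"fingers": 0,"dx": -0.28,"dy": -0.27,"dz": 8,"spin": 0.6},{"fingers": 0,"dx": -0.28,"dy": -0.27,"dz": 9.5,"spin": 0.6},{"fingers": 0,"dx": -0.28,"dy": -0.27,"dz": 10.5,"spin": 0.6},{"fingers": 0,"dx": -0.28,"dy": -0.27,"dz": 11,"spin": 0.6},{"fingers": 0,"dx": -0.28,"dy": -0.27,"dz": 11.2,"spin": 0.6},{"fingers": 0,"dx": -0.28,"dy": -0.27,"dz": 11.2,"spin": 0.6},{"fingers": 0,"dx": -0.28,"dy": -0.27,"dz": 11.2,"spin": 0.6}])

```text
time_s: 11.35
position: [0.4563, 0.2043, 0.1802]
tool_rot: [-3.141, -0.001, 0.227]
contact_force: [-0.7, -0.1, -7.5]
opening: 0.0208
gripper_force: 59.3
```

Target grip point was about (0.456, 0.204). I'll lower the last 8 mm slowly.

Request:
move_arm(series=[{"fingers": 0,"dx": 0,"dy": 0,"dz": 0.1,"spin": 0},{"fingers": 0,"dx": 0,"dy": 0,"dz": 0.2,"spin": 0},{"fingers": 0,"dx": 0,"dy": 0,"dz": 0.3,"spin": 0},{"fingers": 0,"dx": 0,"dy": 0,"dz": 0.4,"spin": 0},{"fingers": 0,"dx": 0,"dy": 0,"dz": 0.5,"spin": 0},{"fingers": 0,"dx": 0,"dy": 0,"dz": 0.55,"spin": 0},{"fingers": 0,"dx": 0,"dy": 0,"dz": 0.6,"spin": 0},{"fingers": 0,"dx": 0,"dy": 0,"dz": 0.65,"spin": 0},{"fingers": 0,"dx": 0,"dy": 0,"dz": 0.7,"spin": 0},{"fingers": 0,"dx": 0,"dy": 0,"dz": 0.7,"spin": 0}])

```text
time_s: 12.6
position: [0.456, 0.2044, 0.1731]
tool_rot: [-3.141, -0.0, 0.227]
contact_force: [-1.4, 0.6, -3.3]
opening: 0.021
gripper_force: 59.8
```

Request:
move_arm(series=[{"fingers": 0,"dx": 0,"dy": 0,"dz": 0.02,"spin": 0},{"fingers": 0,"dx": 0,"dy": 0,"dz": 0.04,"spin": 0},{"fingers": 0,"dx": 0,"dy": 0,"dz": 0.06,"spin": 0},{"fingers": 0,"dx": 0,"dy": 0,"dz": 0.08,"spin": 0},{"fingers": 0,"dx": 0,"dy": 0,"dz": 0.08,"spin": 0},{"fingers": 0,"dx": 0,"dy": 0,"dz": 0.08,"spin": 0},{"fingers": 0,"dx": 0,"dy": 0,"dz": 0.08,"spin": 0},{"fingers": 0,"dx": 0,"dy": 0,"dz": 0.08,"spin": 0},{"fingers": 0,"dx": 0,"dy": 0,"dz": 0.08,"spin": 0},{"fingers": 0,"dx": 0,"dy": 0,"dz": 0.08,"spin": 0}])

```text
time_s: 13.85
position: [0.4561, 0.2046, 0.1729]
tool_rot: [-3.141, -0.001, 0.227]
contact_force: [-4.7, 1.3, 6.4]
opening: 0.0211
gripper_force: 61.3
```

The lamp is on the bench (force changed from −8 to +6 N). Next I release it, then retreat straight up.

Request:
move_arm(series=[{"fingers": 0.4,"dx": 0,"dy": 0,"dz": 0,"spin": 0},{"fingers": 0.6,"dx": 0,"dy": 0,"dz": 0,"spin": 0},{"fingers": 1,"dx": 0,"dy": 0,"dz": 0,"spin": 0},{"fingers": 1,"dx": 0,"dy": 0,"dz": 0,"spin": 0},{"fingers": 1,"dx": 0,"dy": 0,"dz": 0,"spin": 0},{"fingers": 1,"dx": 0,"dy": 0,"dz": -1,"spin": 0},{"fingers": 1,"dx": 0,"dy": 0,"dz": -3,"spin": 0},{"fingers": 1,"dx": 0,"dy": 0,"dz": -6,"spin": 0},{"fingers": 1,"dx": 0,"dy": 0,"dz": -9,"spin": 0},{"fingers": 1,"dx": 0,"dy": 0,"dz": -12,"spin": 0}])

```text
time_s: 15.1
position: [0.456, 0.2042, 0.2937]
tool_rot: [-3.142, -0.001, 0.227]
contact_force: [-0.1, -0.4, -0.6]
opening: 0.0853
gripper_force: 0.0
```

Run:
```python
from h import *
a=cam('wrist');b=cam('scene');s=env.observe();print(s['position'],s['tool_rot'],s['time_s'],s['contact_force'])
Z=lambda i,x,y,W,H,s: cv2.resize(i['pixels'][y:y+H,x:x+W,::-1],None,fx=s,fy=s,interpolation=cv2.INTER_CUBIC)
r=np.zeros((600,512,3),np.uint8); r[:384]=a['pixels'][:,:,::-1]
cv2.imwrite('pics/w7.png',np.hstack([r,Z(b,230,130,144,300,2)[:600,:288] if 0 else np.vstack([Z(b,230,140,144,240,2),np.zeros((120,288,3),np.uint8)])]))
```

```text
[0.45834065 0.20490063 0.29615023] [-3.14117675 -0.00732842  0.22700801] 15.2 [ 0.91424657 -0.03620311 -0.39432898]
```

View pics/w7.png

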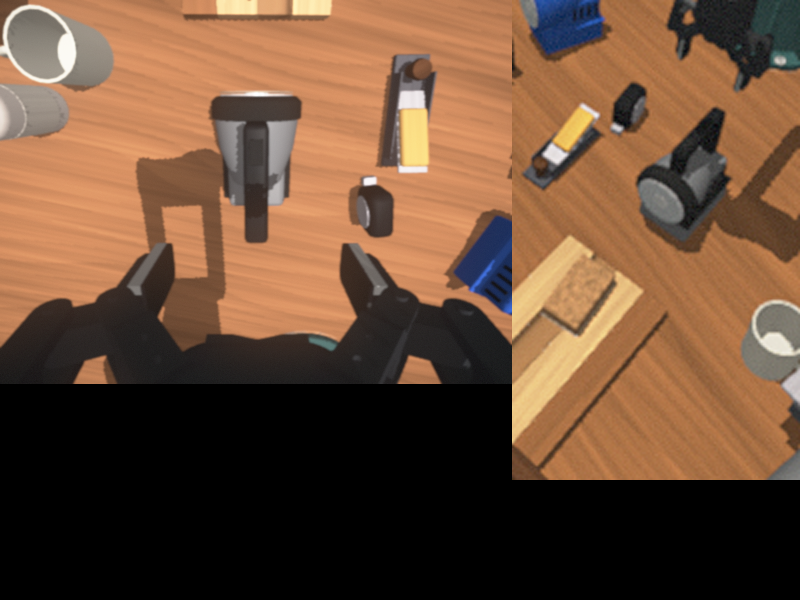

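The lamp stands upright at (256,165) in the wrist view, square to the panel end at (182,15)–(331,16). Nothing else has moved. I'll check the numbers, and hand in if they hold.

Run:
```python
from h import *
a=cam('wrist')
f,r=ray(a,257,122,.201),ray(a,256.5,242,.201);y=np.arctan2(*(f-r)[1::-1]);c=((f+r)/2)[:2]
lens=c+.085*np.array([np.cos(y),np.sin(y)]);m=np.array([.6367,.2447]);d=m-lens;Y=.224
e=(d@[np.cos(Y),np.sin(Y)],d@[-np.sin(Y),np.cos(Y)],y-Y);print('yaw',y,'gap,lat,dyaw',e)
if abs(e[0]-.1)<.012 and abs(e[1])<.01 and abs(e[2])<.06: print(ticket.hand_in())
```

```text
yaw 0.22421169423688225 gap,lat,dyaw (np.float64(0.09940389612121604), np.float64(-0.0002916330323361125), np.float64(0.0002116942368822483))
the job is handed in; nothing more can be done
None
```

The handlamp is off its stand and upright on the bench: its lens is about 99 mm off the panel's open end, centred and square by the last wrist picture, nothing else appears to have moved, and the job is handed in at about 15 s.

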